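Put the blue mixing cup on the pigment scale and tare it

TASK

Stand the empty blue mixing cup upright on the middle of the scale's steel plate and let go of it. Then zero the scale by pressing its green tare key with a fingertip, firmly and for a moment so that the push registers, but without leaning hard on it, and let go. Do not touch the red power key, and set the cup down rather than dropping it.

Things in the scene. Friction and masses are not known exactly. Their poses are not given: they have to be found in the camera images.
- blue_cup: Blue glazed cup, empty, straight-sided, round, 48 mm outside diameter, 48 mm tall, wall 4 mm, 0.1 kg, loose, upright on the table among a white and a terracotta cup of the same size (in any of three places, at least 90 mm between centres). Origin: centre of its underside; z up.
- plate (a point): Middle of the upper face of the scale's round steel plate, 136 mm in diameter, 36 mm above the table. The scale is a fixed white slab 230 by 190 mm, 28 mm high. z up; x points from the key panel towards the plate. The panel is the strip nearest the robot: the keys' row lies 115 mm in -x of this point, a black display between the keys.
- tare_key: Green square membrane key, 36 by 36 mm, at the left or right end of the panel. Origin: centre of its upper face, 31.5 mm above the table, 3.5 mm proud of the slab; z up. It gives only 1.5 mm straight down: starts to move at about 1.5 N, at its stop at about 6 N. A push of 4 N or more held for a quarter of a second registers; above 40 N is too hard.
- power_key: Red square membrane key of the same size and height, at the other end of the panel, 128 mm from the green one. Not to be touched. Origin: centre of its upper face.
There are look-alikes about, which are no part of the job. Of the things that look like the blue_cup, take the one that is farthest to the robot's right at the start.

How it is judged:
On the way, in this order (a step that is already met when the one before it is completed fails the run):
1. the blue cup stands upright on the middle of the plate, let go (horizontal distance between blue_cup and plate below 0.03 m and z of blue_cup in the frame of plate between -0.004 and 0.004 m and angle between blue_cup's own z axis and vertical below 0.1 rad and linear speed of blue_cup below 0.02 m/s and contact force between blue_cup and the arm below 0.1 N and contact force between blue_cup and the fingers below 0.1 N), for 0.2 s.
2. with the cup on the plate, the green key is pressed by a fingertip with at least 4 N for a moment (contact force between tare_key and the fingers above 4 N and horizontal distance between blue_cup and plate below 0.03 m and angle between blue_cup's own z axis and vertical below 0.1 rad), for 0.15 s.
At the end, for the whole second after the job is handed in: The blue cup stands upright (within about 6 degrees) and still on the plate, its centre within 30 mm of the plate's middle, and the green key, having been pressed with the cup in place, is let go (horizontal distance between blue_cup and plate below 0.03 m and z of blue_cup in the frame of plate between -0.004 and 0.004 m and angle between blue_cup's own z axis and vertical below 0.1 rad and linear speed of blue_cup below 0.02 m/s and contact force between tare_key and anything else below 0.5 N); the robot touches nothing.
It fails at once if the red power key is touched (contact force between power_key and anything else above 0.5 N).
It fails at once if the green key is leaned on with more than 40 N (contact force between tare_key and anything else above 40 N).
It fails at once if the cup is dropped: it falls free more than 25 mm above the plate (z of blue_cup in the frame of plate above 0.025 m and contact force between blue_cup and anything else below 0.01 N).
It also fails if it takes over 48 s, if anything falls off the work surface, if the arm or the gripper's body presses on something with over 40 N, if the wrist force passes 120 N, or if a joint passes its speed limit or range.

ROBOT

A 6-joint arm with a two-finger parallel gripper is mounted at the origin on the work surface. World frame = base frame: x ahead of the robot, y to its left, z up, the work surface at z = 0. Lengths are in m, angles in rad, forces in N, time in s.
With the tool pointing down it reaches from about 0.35 to 0.775 m from the base axis. Payload 7.3 kg.
Tool frame: the origin (TCP) lies between the finger pads; the fingertips stand 17 mm ahead of it and the grasp point (between the pads) lies 2 mm behind it; z points along the fingers, y is the line along which they close (so a half turn about z gives the same grasp; the last joint's range is limited). The gripper opens to 92 mm and grips with 3 to 60 N. Pads are 19 mm wide; open, the fingers measure 130 mm over their backs; the gripper's body (75 mm by 190 mm) begins 47 mm behind the grasp point.
Start: joints at [1.022, 0.342, 1.524, -0, 1.275, -0.146], TCP at [0.206, 0.483, 0.214] pointing down, gripper open.
Joint ranges: [-2.53, 2.53], [-0.77, 2.02], [0.04, 2.7], [-1, 4.14], [0.28, 2.66], [-3.11, 3.11]. Speed limits (rad/s): [2.57, 2.57, 3.14, 3.14, 3.14, 3.14].

INTERFACE

Orientations are given as a unit quaternion [w, x, y, z].
In Python, from station import r gives the robot as it stands. The module is installed in compiled form; this text tells all that it offers.
- The arm moves only by the tool jog_arm, never from a script. Its argument "series" is a list of rows, each an object of numbers: "tx", "ty", "tz": the shift along the tool's x, y, z in cm; "ax", "ay", "az": the turn, a rotation vector about the tool's x, y, z in degrees; "grip": the finger opening in cm, from 0 to 9.18. In form: [{"tx": .., "ty": .., "tz": .., "ax": .., "ay": .., "az": .., "grip": ..}, ...]. A call has 1 to 8 rows; each row is the pose to reach, as a shift and turn from the pose commanded when the call began, along the tool's axes at that moment; what a row does not reach only later rows make up. A row lasts 1/8 s, in which the tool goes at most 62.5 mm and 10.7 degrees, less where a joint would pass 70% of its speed; a pose out of reach is approached as far as the arm can. A call with a gripper value outside its range is refused whole. The fingers move at their own pace and stop on an object; "force" is the grip in N (left out, the last holds). Time passes only in rows, so rows that repeat a pose let the fingers close. It gives the time, the measured TCP pose, the force, the opening and the grip force at its end, in the units of the state.
- r.state(): the state, without advancing time (a new reading comes with each control period).
- r.grab_frame(name): name is "side" or "top" or "wrist"; returns (picture, depth): 480x640x3 uint8, red, green, blue; 480x640 float32, m along the optical axis (not along the pixel's ray), 0 where there is no reading.
- r.camera_info(name): a dict with "vfov" (degrees; the focal length in pixels is half the picture's height over the tangent of half this angle, whatever the lens; pixels are square), "cx", "cy" (the principal point, pixels), "pose" (4x4, takes a point from camera to world coordinates). Camera axes: x right, y up, looking along -z (the intrinsics and any distortion apply to the point x, -y, -z); pixel columns grow to the right and rows downward; lengths in m; the calibration is good to about 2 mm. A picture is of the moment at which its call begins: read the wrist's pose just before it. camera_info takes no time and is no camera call; for the wrist camera it gives the pose at the moment of the call.
- r.job_done(): hands the job in; it is judged then, once.
The state is a dict: "time_s": time; "q": joint angles; "joint_velocities": joint speeds; "effort": joint torques, N m; "position": TCP position; "orientation": TCP orientation; "ft_force": force on the tool from outside, world axes, zero at the start; "moment": the same for the moment, N m; "grip_width": opening from 0.0 (shut) to 1.0 (fully open); "grip_force": force on a finger pad.
Only numpy, scipy, OpenCV 4.12 (cv2) and the standard library are available. Lean on these libraries where they do the work, as an engineer would, in place of code of your own. Each camera call takes 0.05 s, during which the arm holds its last target. There are 200 camera calls.

## Working session

There is one attempt and no reset: what is moved stays moved. The work goes in short steps, Python scripts to look and compute and a tool call to move; the robot and the scene stay as the last step left them, time stands still between calls to the robot, and variables do not carry over. Pictures are saved under pics/ and viewed, at most 10 in all, crops included, and the job is handed in when it is done.

Besides the shell and the picture viewer there is one more tool, called after "Call:" as name([rows], argument=value, ...), one row to a line, values as JSON. jog_arm: Moves the arm, as the interface text tells. Its arguments: {"type":"object","properties":{"series":{"type":"array","items":{"type":"object","properties":{"tx":{"type":"number"},"ty":{"type":"number"},"tz":{"type":"number"},"ax":{"type":"number"},"ay":{"type":"number"},"az":{"type":"number"},"grip":{"type":"number"}}}},"force":{"type":"number"}},"required":["series"]}

```bash
mkdir -p pics; cat > h.py <<'E'
import numpy as np, cv2
from station import r
def snap(n,f=None):
    info=r.camera_info(n); p,d=r.grab_frame(n)
    if f: cv2.imwrite('pics/'+f,cv2.cvtColor(p,cv2.COLOR_RGB2BGR)); np.savez('pics/'+f+'.npz',p=p,d=d,**info)
    return p,d,info
def ray(i,u,v):
    f=240/np.tan(np.radians(i['vfov'])/2)
    T=np.array(i['pose']); d=T[:3,:3]@np.array([(u-i['cx'])/f,-(v-i['cy'])/f,-1]); return T[:3,3],d
def onplane(i,u,v,z):
    o,d=ray(i,u,v); return o+d*(z-o[2])/d[2]
def pts(i,d):
    v,u=np.mgrid[0:480,0:640]; f=240/np.tan(np.radians(i['vfov'])/2)
    T=np.array(i['pose']); P=np.stack([(u-i['cx'])/f*d,-(v-i['cy'])/f*d,-d],-1)
    return P@T[:3,:3].T+T[:3,3]
E
python3 - <<'E'
from h import *
for n in ('top','side'):
    p,d,i=snap(n,n+'0.png'); print(n,{k:np.round(v,3) for k,v in i.items()})
a=cv2.imread('pics/top0.png');b=cv2.imread('pics/side0.png')
print(r.state())
E
```

```text
top {'vfov': np.float64(49.677), 'cx': np.float64(323.0), 'cy': np.float64(248.852), 'pose': array([[-0.013,  0.998, -0.068,  0.412],
       [-1.   , -0.012,  0.014, -0.051],
       [ 0.013,  0.069,  0.998,  0.87 ],
       [ 0.   ,  0.   ,  0.   ,  1.   ]])}
side {'vfov': np.float64(47.541), 'cx': np.float64(317.204), 'cy': np.float64(244.098), 'pose': array([[ 0.879,  0.288, -0.38 ,  0.094],
       [-0.476,  0.559, -0.678, -0.671],
       [ 0.018,  0.777,  0.629,  0.661],
       [ 0.   ,  0.   ,  0.   ,  1.   ]])}
{'time_s': 0.1, 'q': array([ 1.02200992e+00,  3.42655672e-01,  1.52491720e+00, -1.43848131e-05,
        1.27538899e+00, -1.45991034e-01]), 'joint_velocities': array([-0.00173145, -0.00260389, -0.00233391, -0.00193385, -0.00215839,
        0.00076905]), 'effort': array([ 2.47099793e-03, -4.32006991e+01, -2.44694299e+01,  7.20273843e-02,
        5.26801986e-02, -4.51194580e-05]), 'position': array([0.20557653, 0.48266784, 0.2130146 ]), 'orientation': array([-2.26600585e-04,  2.00036858e-01,  9.79788134e-01, -6.46051074e-04]), 'ft_force': array([ 0.44947448,  0.27166958, -0.00341442]), 'moment': array([ 0.03408934,  0.01267525, -0.01675929]), 'grip_force': 0.0, 'grip_width': 0.9985522548548802}
```

View pics/top0.png

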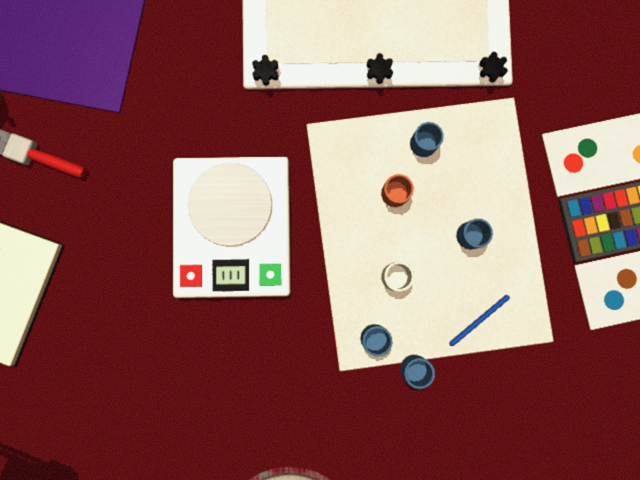

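View pics/side0.png

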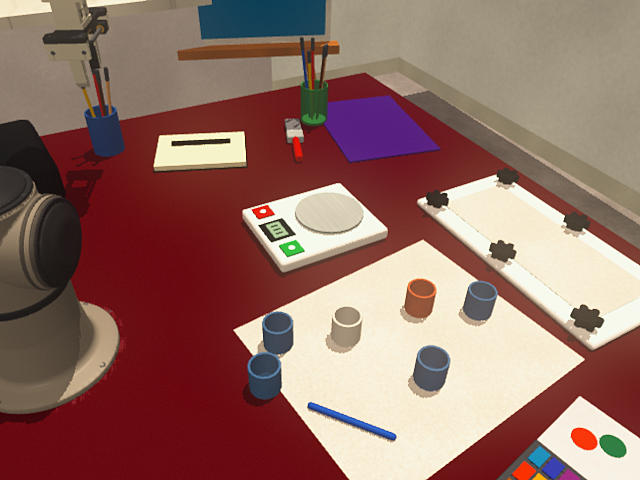

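The top view shows four blue cups. The one farthest right (smallest y) is at about (475,235), seen at about (432,367) in the side view. The plate is at (230,204), the green key at (270,275) and the red key at (191,275).

```bash
cat > m.py <<'E'
from h import *
def blobs(p,lo,hi,amin):
    m=cv2.inRange(cv2.cvtColor(p,cv2.COLOR_RGB2HSV),lo,hi); m=cv2.morphologyEx(m,cv2.MORPH_OPEN,np.ones((3,3)))
    n,l,s,c=cv2.connectedComponentsWithStats(m); return [(l==k,s[k],c[k]) for k in range(1,n) if s[k][4]>amin]
if __name__=='__main__':
    for n,near in (('top',(475,235)),('side',(432,367))):
        z=np.load(f'pics/{n}0.png.npz'); i={k:z[k] for k in ('vfov','cx','cy','pose')}; P=pts(i,z['d'])
        print(n)
        for nm,lo,hi in (('green',(50,120,80),(75,255,255)),('red',(0,200,150),(6,255,255)),('blue',(95,60,30),(115,255,255))):
            for m,s,c in blobs(z['p'],lo,hi,80):
                Q=P[m&(z['d']>0)]; 
                if nm=='blue':
                    T=Q[(Q[:,2]>.042)&(Q[:,2]<.056)]
                    if len(T)<20: continue
                    (x,y),rad=cv2.minEnclosingCircle(T[:,:2].astype(np.float32)); print(nm,c.round(),'rim c',np.round([x,y,rad],4),'ztop',np.percentile(Q[:,2],98).round(4))
                else: print(nm,c.round(1),np.median(Q,0).round(4),onplane(i,*c,.0315).round(4))
        # plate from depth height
        print('table z',np.median(P[(P[...,2]<.015)&(z['d']>0)][:,2]).round(4))
        Q=P.reshape(-1,3); c0=np.array([.49,.09])
        Q=Q[(np.hypot(*(Q[:,:2]-c0).T)<.13)&(Q[:,2]>.033)&(Q[:,2]<.042)]
        (x,y),rad=cv2.minEnclosingCircle(Q[:,:2].astype(np.float32)); print('plate',x,y,rad,np.median(Q,0).round(4))
E
python3 m.py
```

```text
top
green [587.1 147.6] [ 0.6382 -0.5161  0.0055] [ 0.6319 -0.5021  0.0315]
green [607.2 242.5] [ 0.476  -0.5373  0.0141] [ 0.4741 -0.5276  0.0315]
green [270. 274.] [0.4298 0.0234 0.0314] [0.4297 0.0234 0.0315]
red [ 55.2 162. ] [0.6198 0.3784 0.0178] [0.6166 0.3719 0.0315]
red [573.1 162.7] [ 0.6126 -0.4906  0.0059] [ 0.6069 -0.4776  0.0315]
red [620.4 197.7] [ 0.5503 -0.5637  0.0139] [ 0.5477 -0.5533  0.0315]
red [578.3 227.7] [ 0.5004 -0.4904  0.0139] [ 0.4989 -0.4812  0.0315]
red [190.5 275.5] [0.4283 0.1511 0.0312] [0.4289 0.1513 0.0315]
blue [426. 139.] rim c [ 0.6495 -0.2357  0.0233] ztop 0.0494
blue [475. 234.] rim c [ 0.4915 -0.3102  0.0232] ztop 0.0496
blue [376. 340.] rim c [ 0.323  -0.1453  0.0237] ztop 0.05
blue [417. 372.] rim c [ 0.2716 -0.2114  0.024 ] ztop 0.0498
table z 0.0003
plate 0.49923041462898254 0.08440707623958588 0.11315092444419861 [0.5432 0.0869 0.0357]
side
green [313.4 118.7] [0.7226 0.4875 0.0151] [0.7097 0.4626 0.0315]
green [291.3 248. ] [0.4284 0.0213 0.0293] [0.4274 0.0197 0.0315]
green [612.4 445.6] [ 0.6383 -0.5161  0.0034] [ 0.6149 -0.5229  0.0315]
red [297.  147.2] [0.6184 0.3749 0.0153] [0.6052 0.3485 0.0315]
red [262.5 212.1] [0.4257 0.1475 0.0288] [0.4265 0.1458 0.0315]
red [583.6 438.4] [ 0.6121 -0.4909  0.0036] [ 0.5903 -0.4985  0.0315]
red [523.6 471.6] [ 0.5013 -0.4897  0.012 ] [ 0.4886 -0.4953  0.0315]
blue [261.  18.] rim c [0.8477 1.0823 0.2109] ztop 0.1544
blue [105. 132.] rim c [0.2181 0.5886 0.0348] ztop 0.0974
blue [266. 368.] rim c [ 0.2854 -0.1861  0.054 ] ztop 0.0471
table z -0.0023
plate 0.5445092916488647 0.08445704728364944 0.06901555508375168 [0.5408 0.0811 0.034 ]
```

```bash
cat >> h.py <<'E'
from scipy.spatial.transform import Rotation as R
def go(*targets):
    s=r.state(); q=s['orientation']; M=R.from_quat(np.r_[q[1:],q[0]]).as_matrix()
    print('t',round(s['time_s'],2),'pos',s['position'].round(4),'ft',s['ft_force'].round(2),'grip',s['grip_width'],s['grip_force'],'axes',M[:,1].round(3),M[:,2].round(4))
    for t in targets: print(t,'->cm',(100*M.T@(np.array(t)-s['position'])).round(2))
E
python3 -c "
from h import *
go((.45,.15,.214),(.4915,-.31,.2))"
```

```text
t 0.1 pos [0.2056 0.4827 0.213 ] ft [ 0.45  0.27 -0.  ] grip 0.9985522548548802 0.0 axes [ 0.392  0.92  -0.001] [-7.0e-04 -1.2e-03 -1.0e+00]
(0.45, 0.15, 0.214) ->cm [-35.53 -21.02  -0.08]
(0.4915, -0.31, 0.2) ->cm [-57.38 -61.71   1.37]
```

Call:
jog_arm([
  {"tx":-35.5,"ty":-21},
  {"tx":-35.5,"ty":-21},
  {"tx":-35.5,"ty":-21},
  {"tx":-35.5,"ty":-21},
  {"tx":-35.5,"ty":-21},
  {"tx":-35.5,"ty":-21},
  {"tx":-35.5,"ty":-21},
  {"tx":-35.5,"ty":-21},
])

```text
invalid input
```

Call:
jog_arm([
  {"tx":-21.9,"ty":-40.7,"tz":1.5},
  {"tx":-21.9,"ty":-40.7,"tz":1.5},
  {"tx":-21.9,"ty":-40.7,"tz":1.5},
  {"tx":-21.9,"ty":-40.7,"tz":1.5},
  {"tx":-21.9,"ty":-40.7,"tz":1.5},
  {"tx":-21.9,"ty":-40.7,"tz":1.5},
  {"tx":-21.9,"ty":-40.7,"tz":1.5},
  {"tx":-21.9,"ty":-40.7,"tz":1.5},
])

```text
invalid input
```

Call:
jog_arm([
  {"tx":-35.5,"ty":-21,"tz":0,"ax":0,"ay":0,"az":0,"grip":9.1},
  {"tx":-35.5,"ty":-21,"tz":0,"ax":0,"ay":0,"az":0,"grip":9.1},
  {"tx":-35.5,"ty":-21,"tz":0,"ax":0,"ay":0,"az":0,"grip":9.1},
  {"tx":-35.5,"ty":-21,"tz":0,"ax":0,"ay":0,"az":0,"grip":9.1},
  {"tx":-35.5,"ty":-21,"tz":0,"ax":0,"ay":0,"az":0,"grip":9.1},
  {"tx":-35.5,"ty":-21,"tz":0,"ax":0,"ay":0,"az":0,"grip":9.1},
  {"tx":-35.5,"ty":-21,"tz":0,"ax":0,"ay":0,"az":0,"grip":9.1},
])

```text
time_s: 0.98
position: [0.4512, 0.1482, 0.2134]
orientation: [-0.0, 0.201, 0.98, -0.0]
ft_force: [0.4, 1.3, 0.7]
grip_width: 0.995
grip_force: 0.0
```

Call:
jog_arm([
  {"tx":-21.9,"ty":-40.7,"tz":1.5,"ax":0,"ay":0,"az":0,"grip":9.1},
  {"tx":-21.9,"ty":-40.7,"tz":1.5,"ax":0,"ay":0,"az":0,"grip":9.1},
  {"tx":-21.9,"ty":-40.7,"tz":1.5,"ax":0,"ay":0,"az":0,"grip":9.1},
  {"tx":-21.9,"ty":-40.7,"tz":1.5,"ax":0,"ay":0,"az":0,"grip":9.1},
  {"tx":-21.9,"ty":-40.7,"tz":1.5,"ax":0,"ay":0,"az":0,"grip":9.1},
  {"tx":-21.9,"ty":-40.7,"tz":1.5,"ax":0,"ay":0,"az":0,"grip":9.1},
  {"tx":-21.9,"ty":-40.7,"tz":1.5,"ax":0,"ay":0,"az":0,"grip":9.1},
  {"tx":-21.9,"ty":-40.7,"tz":1.5,"ax":0,"ay":0,"az":0,"grip":9.1},
])

```text
time_s: 1.98
position: [0.4913, -0.3129, 0.1975]
orientation: [-0.0, 0.202, 0.979, 0.0]
ft_force: [-0.4, 0.7, -0.1]
grip_width: 0.987
grip_force: 0.0
```

```bash
python3 - <<'E'
from m import *
p,d,i=snap('wrist','w1.png'); P=pts(i,d); print(np.round(i['pose'],3))
for m,s,c in blobs(p,(95,60,30),(115,255,255),300):
    Q=P[m&(d>0)]; T=Q[(Q[:,2]>.042)&(Q[:,2]<.056)]
    if len(T)>20: print(c.round(),s,np.round(cv2.minEnclosingCircle(T[:,:2].astype(np.float32))[0],4),np.percentile(Q[:,2],98))
go((.4915,-.31,.03))
E
```

```text
[[ 0.395 -0.888 -0.236  0.426]
 [ 0.919  0.382  0.102 -0.287]
 [-0.    -0.257  0.966  0.369]
 [ 0.     0.     0.     1.   ]]
[316. 205.] [298 194  36  24 647] [ 0.4799 -0.3137] 0.048776761099764844
t 2.02 pos [ 0.4914 -0.3146  0.1973] ft [-0.54 -1.36 -0.19] grip 0.983853029153326 0.0 axes [ 0.395  0.918 -0.001] [-9.e-04 -9.e-04 -1.e+00]
(0.4915, -0.31, 0.03) ->cm [ 0.16  0.45 16.73]
```

View pics/w1.png

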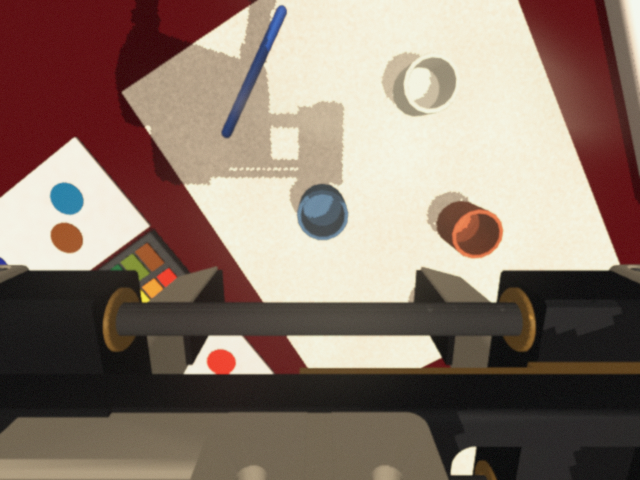

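The blue cup is at about (323,211) in the wrist view, centred between the fingers. The colour mask caught only part of it, so I'll take the rim from the depth at rim height.

```bash
python3 - <<'E'
from h import *
for n in('w1','top0','side0'):
    z=np.load(f'pics/{n}.png.npz'); i={k:z[k] for k in ('vfov','cx','cy','pose')}; Q=pts(i,z['d'])[z['d']>0]
    Q=Q[(np.hypot(Q[:,0]-.4915,Q[:,1]+.31)<.045)&(Q[:,2]<.06)]
    T=Q[Q[:,2]>np.percentile(Q[:,2],99.5)-.004]; print(n,len(T),cv2.minEnclosingCircle(T[:,:2].astype(np.float32)),np.median(T[:,2]))
go((.4915,-.31,.035))
E
```

```text
w1 665 ((0.49079081416130066, -0.31124648451805115), 0.024096421897411346) 0.04791010286755837
top0 195 ((0.4920850098133087, -0.3113243579864502), 0.02432134374976158) 0.047825222445670335
side0 258 ((0.4903933107852936, -0.31237855553627014), 0.024726277217268944) 0.04526676862493034
t 2.02 pos [ 0.4914 -0.3146  0.1973] ft [-0.54 -1.36 -0.19] grip 0.983853029153326 0.0 axes [ 0.395  0.918 -0.001] [-9.e-04 -9.e-04 -1.e+00]
(0.4915, -0.31, 0.035) ->cm [ 0.16  0.45 16.23]
```

Call:
jog_arm([
  {"tx":0.1,"ty":0.2,"tz":4,"ax":0,"ay":0,"az":0,"grip":9.1},
  {"tx":0.1,"ty":0.2,"tz":8,"ax":0,"ay":0,"az":0,"grip":9.1},
  {"tx":0.1,"ty":0.2,"tz":10,"ax":0,"ay":0,"az":0,"grip":9.1},
  {"tx":0.1,"ty":0.2,"tz":10,"ax":0,"ay":0,"az":0,"grip":9.1},
  {"tx":0.1,"ty":0.2,"tz":10,"ax":0,"ay":0,"az":0,"grip":9.1},
])

```text
time_s: 2.65
position: [0.4924, -0.3074, 0.0995]
orientation: [0.001, 0.2, 0.98, -0.0]
ft_force: [-0.1, 1.0, -0.2]
grip_width: 0.993
grip_force: 0.0
```

```bash
python3 -c "
from h import *
go((.491,-.3115,.032))"
```

```text
t 2.65 pos [ 0.4924 -0.3074  0.0995] ft [-0.14  1.04 -0.25] grip 0.9932779720639678 0.0 axes [ 0.392  0.92  -0.   ] [ 1.1e-03 -7.0e-04 -1.0e+00]
(0.491, -0.3115, 0.032) ->cm [-0.03 -0.43  6.75]
```

Call:
jog_arm([
  {"tx":0,"ty":-0.2,"tz":3,"ax":0,"ay":0,"az":0,"grip":9.1},
  {"tx":0,"ty":-0.2,"tz":5.5,"ax":0,"ay":0,"az":0,"grip":9.1},
  {"tx":0,"ty":-0.2,"tz":6.7,"ax":0,"ay":0,"az":0,"grip":9.1},
  {"tx":0,"ty":-0.2,"tz":6.7,"ax":0,"ay":0,"az":0,"grip":9.1},
  {"tx":0,"ty":-0.2,"tz":6.7,"ax":0,"ay":0,"az":0,"grip":9.1},
])

```text
time_s: 3.28
position: [0.4918, -0.3098, 0.0329]
orientation: [0.001, 0.2, 0.98, -0.0]
ft_force: [0.3, -0.1, 0.0]
grip_width: 0.995
grip_force: 0.0
```

Call:
jog_arm([
  {"tx":0,"ty":0,"tz":0,"ax":0,"ay":0,"az":0,"grip":6},
  {"tx":0,"ty":0,"tz":0,"ax":0,"ay":0,"az":0,"grip":5.2},
  {"tx":0,"ty":0,"tz":0,"ax":0,"ay":0,"az":0,"grip":4},
  {"tx":0,"ty":0,"tz":0,"ax":0,"ay":0,"az":0,"grip":4},
  {"tx":0,"ty":0,"tz":0,"ax":0,"ay":0,"az":0,"grip":4},
  {"tx":0,"ty":0,"tz":0,"ax":0,"ay":0,"az":0,"grip":4},
  {"tx":0,"ty":0,"tz":0,"ax":0,"ay":0,"az":0,"grip":4},
  {"tx":0,"ty":0,"tz":0,"ax":0,"ay":0,"az":0,"grip":4},
], force=12)

```text
time_s: 4.28
position: [0.4911, -0.3092, 0.0316]
orientation: [0.0, 0.2, 0.98, 0.0]
ft_force: [-1.0, -0.3, 0.7]
grip_width: 0.519
grip_force: 12.0
```

Call:
jog_arm([
  {"tx":0,"ty":0,"tz":-2,"ax":0,"ay":0,"az":0,"grip":4},
  {"tx":0,"ty":0,"tz":-5,"ax":0,"ay":0,"az":0,"grip":4},
  {"tx":0,"ty":0,"tz":-9,"ax":0,"ay":0,"az":0,"grip":4},
  {"tx":0,"ty":0,"tz":-10,"ax":0,"ay":0,"az":0,"grip":4},
  {"tx":0,"ty":0,"tz":-10,"ax":0,"ay":0,"az":0,"grip":4},
])

```text
time_s: 4.9
position: [0.491, -0.3091, 0.1314]
orientation: [0.0, 0.2, 0.98, -0.0]
ft_force: [0.3, -0.2, -1.5]
grip_width: 0.516
grip_force: 12.0
```

Call:
jog_arm([
  {"tx":1.1,"ty":4,"tz":0,"ax":0,"ay":0,"az":0,"grip":4},
  {"tx":2.5,"ty":9,"tz":0,"ax":0,"ay":0,"az":0,"grip":4},
  {"tx":3.9,"ty":14,"tz":0,"ax":0,"ay":0,"az":0,"grip":4},
  {"tx":5.3,"ty":19,"tz":0,"ax":0,"ay":0,"az":0,"grip":4},
  {"tx":6.6,"ty":24,"tz":0,"ax":0,"ay":0,"az":0,"grip":4},
  {"tx":8,"ty":29,"tz":0,"ax":0,"ay":0,"az":0,"grip":4},
  {"tx":9.4,"ty":34,"tz":0,"ax":0,"ay":0,"az":0,"grip":4},
  {"tx":10.2,"ty":37,"tz":0,"ax":0,"ay":0,"az":0,"grip":4},
])

```text
time_s: 5.9
position: [0.541, 0.0736, 0.1295]
orientation: [-0.002, 0.199, 0.98, -0.0]
ft_force: [0.4, -0.9, -0.6]
grip_width: 0.512
grip_force: 12.0
```

Call:
jog_arm([
  {"tx":0.4,"ty":1.5,"tz":0,"ax":0,"ay":0,"az":0,"grip":4},
  {"tx":0.4,"ty":1.5,"tz":0,"ax":0,"ay":0,"az":0,"grip":4},
  {"tx":0.4,"ty":1.5,"tz":0,"ax":0,"ay":0,"az":0,"grip":4},
  {"tx":0.4,"ty":1.5,"tz":0,"ax":0,"ay":0,"az":0,"grip":4},
])

```text
time_s: 6.4
position: [0.5444, 0.0853, 0.1315]
orientation: [-0.0, 0.201, 0.98, -0.0]
ft_force: [-0.5, -0.1, -0.6]
grip_width: 0.511
grip_force: 12.0
```

```bash
python3 -c "
from h import *
snap('side','side1.png')
go((.544,.086,.068))"
```

```text
t 6.45 pos [0.5445 0.0854 0.1317] ft [ 0.98 -0.41 -1.17] grip 0.5131156009402142 11.999900992959738 axes [ 0.393  0.919 -0.   ] [ 1.e-04 -1.e-04 -1.e+00]
(0.544, 0.086, 0.068) ->cm [0.07 0.03 6.37]
```

View pics/side1.png

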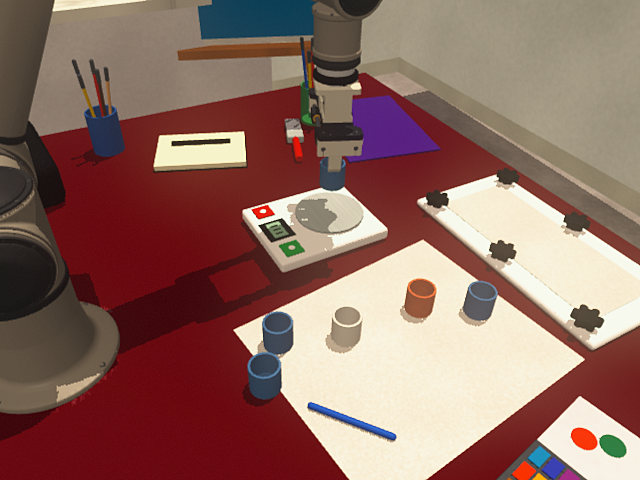

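The blue cup, now at (333,175), is held upright over the plate, and the right-hand cup spot on the paper is empty. Lowering it now.

Call:
jog_arm([
  {"tx":0,"ty":0,"tz":3,"ax":0,"ay":0,"az":0,"grip":4},
  {"tx":0,"ty":0,"tz":5,"ax":0,"ay":0,"az":0,"grip":4},
  {"tx":0,"ty":0,"tz":5.8,"ax":0,"ay":0,"az":0,"grip":4},
  {"tx":0,"ty":0,"tz":6,"ax":0,"ay":0,"az":0,"grip":4},
  {"tx":0,"ty":0,"tz":6.1,"ax":0,"ay":0,"az":0,"grip":4},
  {"tx":0,"ty":0,"tz":6.2,"ax":0,"ay":0,"az":0,"grip":4},
  {"tx":0,"ty":0,"tz":6.2,"ax":0,"ay":0,"az":0,"grip":4},
])

```text
time_s: 7.32
position: [0.5447, 0.0866, 0.07]
orientation: [0.0, 0.2, 0.98, 0.0]
ft_force: [-0.7, 0.0, -1.0]
grip_width: 0.516
grip_force: 12.0
```

Call:
jog_arm([
  {"tx":0,"ty":0,"tz":0.1,"ax":0,"ay":0,"az":0,"grip":4},
  {"tx":0,"ty":0,"tz":0.1,"ax":0,"ay":0,"az":0,"grip":4},
])

```text
time_s: 7.58
position: [0.5445, 0.0866, 0.0686]
orientation: [0.0, 0.2, 0.98, 0.0]
ft_force: [-0.4, -0.0, -1.4]
grip_width: 0.512
grip_force: 12.0
```

Call:
jog_arm([
  {"tx":0,"ty":0,"tz":0.1,"ax":0,"ay":0,"az":0,"grip":4},
  {"tx":0,"ty":0,"tz":0.1,"ax":0,"ay":0,"az":0,"grip":4},
])

```text
time_s: 7.82
position: [0.5446, 0.0865, 0.0676]
orientation: [0.0, 0.2, 0.98, 0.0]
ft_force: [0.2, 0.2, -2.3]
grip_width: 0.511
grip_force: 12.0
```

Call:
jog_arm([
  {"tx":0,"ty":0,"tz":0.1,"ax":0,"ay":0,"az":0,"grip":4},
  {"tx":0,"ty":0,"tz":0.1,"ax":0,"ay":0,"az":0,"grip":4},
])

```text
time_s: 8.07
position: [0.5447, 0.0865, 0.0674]
orientation: [0.0, 0.2, 0.98, 0.0]
ft_force: [-2.5, -0.8, 6.0]
grip_width: 0.516
grip_force: 12.0
```

Call:
jog_arm([
  {"tx":0,"ty":0,"tz":-0.05,"ax":0,"ay":0,"az":0,"grip":4},
  {"tx":0,"ty":0,"tz":-0.05,"ax":0,"ay":0,"az":0,"grip":5.2},
  {"tx":0,"ty":0,"tz":-0.05,"ax":0,"ay":0,"az":0,"grip":6.5},
  {"tx":0,"ty":0,"tz":-0.05,"ax":0,"ay":0,"az":0,"grip":8},
  {"tx":0,"ty":0,"tz":-0.05,"ax":0,"ay":0,"az":0,"grip":8},
  {"tx":0,"ty":0,"tz":-0.05,"ax":0,"ay":0,"az":0,"grip":8},
  {"tx":0,"ty":0,"tz":-0.05,"ax":0,"ay":0,"az":0,"grip":8},
  {"tx":0,"ty":0,"tz":-0.05,"ax":0,"ay":0,"az":0,"grip":8},
])

```text
time_s: 9.07
position: [0.5445, 0.0865, 0.0671]
orientation: [0.0, 0.2, 0.98, 0.0]
ft_force: [0.3, -0.3, -0.2]
grip_width: 0.873
grip_force: 0.0
```

Call:
jog_arm([
  {"tx":0,"ty":0,"tz":-2,"ax":0,"ay":0,"az":0,"grip":8},
  {"tx":0,"ty":0,"tz":-6,"ax":0,"ay":0,"az":0,"grip":8},
  {"tx":0,"ty":0,"tz":-9,"ax":0,"ay":0,"az":0,"grip":8},
  {"tx":0,"ty":0,"tz":-9,"ax":0,"ay":0,"az":0,"grip":8},
])

```text
time_s: 9.57
position: [0.5459, 0.0866, 0.1595]
orientation: [0.003, 0.2, 0.98, 0.001]
ft_force: [0.3, -0.9, 0.3]
grip_width: 0.872
grip_force: 0.0
```

```bash
python3 - <<'E'
from h import *
for n,f in (('side','s2.png'),('wrist','w2.png')):
    p,d,i=snap(n,f); Q=pts(i,d)[d>0]
    Q=Q[(np.hypot(Q[:,0]-.544,Q[:,1]-.086)<.045)&(Q[:,2]<.092)]
    T=Q[Q[:,2]>np.percentile(Q[:,2],99.5)-.004]; print(n,len(T),cv2.minEnclosingCircle(T[:,:2].astype(np.float32)),np.median(T[:,2]))
cv2.imwrite('pics/c2.png',np.hstack([cv2.imread('pics/s2.png')[100:340,180:480],cv2.imread('pics/w2.png')[60:300,150:500]]))
go((.429,.023,.13),(.429,.023,.0485))
E
```

```text
side 123 ((0.5447204113006592, 0.08394528925418854), 0.025348758324980736) 0.08058164432165249
wrist 1086 ((0.5443105697631836, 0.08493105322122574), 0.024151405319571495) 0.08389571026592801
t 9.68 pos [0.5441 0.0865 0.1567] ft [-0.03  0.35 -0.08] grip 0.8728312172343186 0.0 axes [ 0.392  0.92  -0.   ] [-5.e-04  1.e-04 -1.e+00]
(0.429, 0.023, 0.13) ->cm [  8.1  -10.36   2.67]
(0.429, 0.023, 0.0485) ->cm [  8.09 -10.36  10.82]
```

View pics/c2.png

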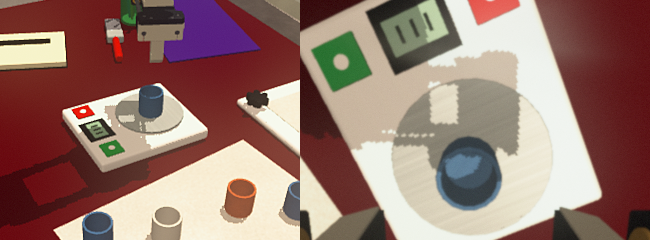

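The cup stands upright at the middle of the plate, with its rim at 84 mm. The green key is free at crop position (340,62). Closing the fingers and going to it.

Call:
jog_arm([
  {"tx":3,"ty":-4,"tz":0,"ax":0,"ay":0,"az":0,"grip":4},
  {"tx":6,"ty":-8,"tz":0,"ax":0,"ay":0,"az":0,"grip":1},
  {"tx":8.1,"ty":-10.4,"tz":1,"ax":0,"ay":0,"az":0,"grip":0},
  {"tx":8.1,"ty":-10.4,"tz":4,"ax":0,"ay":0,"az":0,"grip":0},
  {"tx":8.1,"ty":-10.4,"tz":7,"ax":0,"ay":0,"az":0,"grip":0},
  {"tx":8.1,"ty":-10.4,"tz":9,"ax":0,"ay":0,"az":0,"grip":0},
  {"tx":8.1,"ty":-10.4,"tz":9.5,"ax":0,"ay":0,"az":0,"grip":0},
  {"tx":8.1,"ty":-10.4,"tz":9.5,"ax":0,"ay":0,"az":0,"grip":0},
], force=10)

```text
time_s: 10.68
position: [0.4288, 0.0227, 0.0617]
orientation: [-0.001, 0.2, 0.98, -0.0]
ft_force: [-0.2, 0.3, 0.2]
grip_width: 0.051
grip_force: 0.0
```

Call:
jog_arm([
  {"tx":0,"ty":0,"tz":0.2,"ax":0,"ay":0,"az":0,"grip":0},
  {"tx":0,"ty":0,"tz":0.4,"ax":0,"ay":0,"az":0,"grip":0},
  {"tx":0,"ty":0,"tz":0.5,"ax":0,"ay":0,"az":0,"grip":0},
  {"tx":0,"ty":0,"tz":0.5,"ax":0,"ay":0,"az":0,"grip":0},
])

```text
time_s: 11.18
position: [0.4292, 0.0226, 0.0572]
orientation: [0.0, 0.2, 0.98, 0.0]
ft_force: [-0.5, -0.2, 0.3]
grip_width: 0.006
grip_force: 0.0
```

```bash
python3 -c "
from h import *
snap('side','s3.png')
cv2.imwrite('pics/c3.png',cv2.resize(cv2.imread('pics/s3.png')[100:300,200:420],None,fx=2.5,fy=2.5))
go((.429,.023,.0485))"
```

```text
t 11.22 pos [0.4292 0.0226 0.0572] ft [0.29 0.63 0.71] grip 0.005820305485889568 0.0 axes [0.392 0.92  0.   ] [ 2.e-04  1.e-04 -1.e+00]
(0.429, 0.023, 0.0485) ->cm [0.04 0.03 0.87]
```

View pics/c3.png

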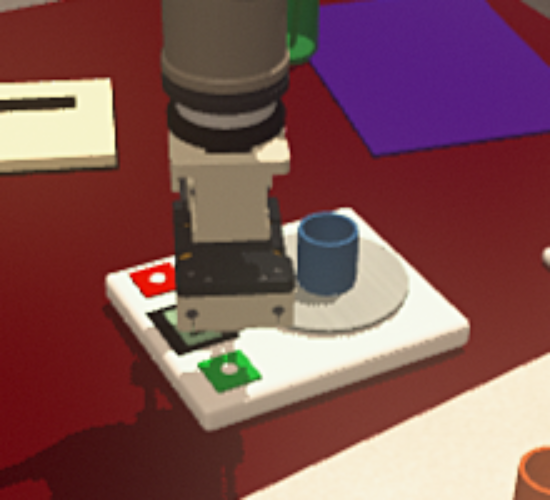

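The closed fingers hang just above the green key, at crop position (228,365). The cup is still upright and the red key is clear. Pressing in small steps.

Call:
jog_arm([
  {"tx":0,"ty":0,"tz":0.3,"ax":0,"ay":0,"az":0,"grip":0},
  {"tx":0,"ty":0,"tz":0.6,"ax":0,"ay":0,"az":0,"grip":0},
  {"tx":0,"ty":0,"tz":0.8,"ax":0,"ay":0,"az":0,"grip":0},
  {"tx":0,"ty":0,"tz":0.9,"ax":0,"ay":0,"az":0,"grip":0},
  {"tx":0,"ty":0,"tz":0.9,"ax":0,"ay":0,"az":0,"grip":0},
])

```text
time_s: 11.85
position: [0.4292, 0.0226, 0.048]
orientation: [-0.0, 0.2, 0.98, 0.0]
ft_force: [-0.2, -0.2, -0.8]
grip_width: 0.007
grip_force: 0.0
```

Call:
jog_arm([
  {"tx":0,"ty":0,"tz":0.1,"ax":0,"ay":0,"az":0,"grip":0},
  {"tx":0,"ty":0,"tz":0.1,"ax":0,"ay":0,"az":0,"grip":0},
])

```text
time_s: 12.1
position: [0.4292, 0.0226, 0.0471]
orientation: [0.0, 0.2, 0.98, 0.0]
ft_force: [0.5, 0.5, 0.4]
grip_width: 0.001
grip_force: 0.0
```

Call:
jog_arm([
  {"tx":0,"ty":0,"tz":0.1,"ax":0,"ay":0,"az":0,"grip":0},
  {"tx":0,"ty":0,"tz":0.1,"ax":0,"ay":0,"az":0,"grip":0},
])

```text
time_s: 12.35
position: [0.4291, 0.0226, 0.0461]
orientation: [-0.0, 0.2, 0.98, 0.0]
ft_force: [0.2, 0.2, -0.5]
grip_width: 0.007
grip_force: 0.0
```

Call:
jog_arm([
  {"tx":0,"ty":0,"tz":0.1,"ax":0,"ay":0,"az":0,"grip":0},
  {"tx":0,"ty":0,"tz":0.1,"ax":0,"ay":0,"az":0,"grip":0},
])

```text
time_s: 12.6
position: [0.4291, 0.0226, 0.0451]
orientation: [-0.0, 0.2, 0.98, 0.0]
ft_force: [-0.0, -0.8, 0.6]
grip_width: 0.003
grip_force: 0.0
```

```bash
python3 - <<'E'
from h import *
p,d,i=snap('side','s4.png'); go()
f=240/np.tan(np.radians(i['vfov'])/2); T=np.linalg.inv(i['pose'])
for w in ((.4291,.0226,.0315),(.4291,.0226,.06),(.42,.004,.0315)):
    c=T[:3,:3]@np.array(w)+T[:3,3]; print(w,(i['cx']+f*c[0]/-c[2]).round(1),(i['cy']-f*c[1]/-c[2]).round(1),-c[2])
cv2.imwrite('pics/c4.png',cv2.resize(cv2.imread('pics/s4.png')[200:275,240:340],None,fx=6,fy=6,interpolation=cv2.INTER_NEAREST))
E
```

```text
t 12.65 pos [0.4292 0.0226 0.0451] ft [ 0.07 -0.66 -0.31] grip 0.003003394567314828 0.0 axes [0.392 0.92  0.   ] [-1.e-04  1.e-04 -1.e+00]
(0.4291, 0.0226, 0.0315) 291.4 246.8 0.9937442203628453
(0.4291, 0.0226, 0.06) 291.2 234.5 0.9758233117016821
(0.42, 0.004, 0.0315) 291.5 254.1 0.9776683151768802
```

View pics/c4.png

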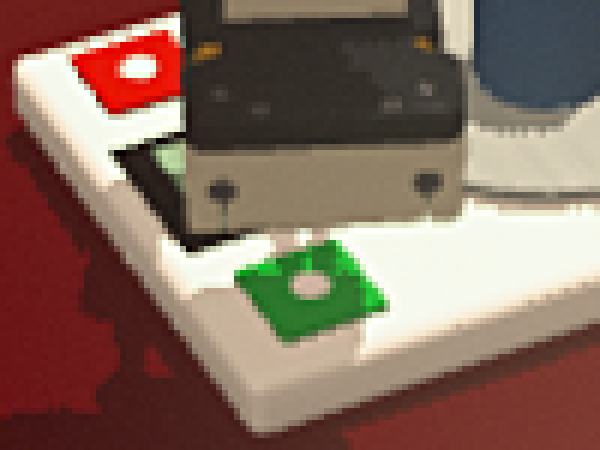

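The key's centre dot at crop (305,283) is still visible, so the fingertips aren't on it yet. I'll check from the depth where the fingers actually are.

```bash
python3 - <<'E'
from h import *
z=np.load('pics/s4.png.npz'); i={k:z[k] for k in ('vfov','cx','cy','pose')}; P=pts(i,z['d'])
for v in range(224,252,3): print(v,[tuple((1000*P[v,u]).round().astype(int)) for u in (280,286,291,296,302)])
f=240/np.tan(np.radians(i['vfov'])/2); T=np.linalg.inv(i['pose'])
for w in ((.392,-.065,.092),):
    c=T[:3,:3]@np.array(w)+T[:3,3]; print(w,(i['cx']+f*c[0]/-c[2]).round(1),(i['cy']-f*c[1]/-c[2]).round(1))
a,d,j=snap('wrist','w4.png'); b,_,_=snap('top','t4.png')
cv2.imwrite('pics/c5.png',np.vstack([cv2.resize(cv2.cvtColor(a,4)[:, :],(560,420))[:330],cv2.resize(cv2.cvtColor(b,4)[140:310,140:430],None,fx=1.55,fy=1.55)[:, :].copy() if 0 else cv2.resize(cv2.cvtColor(b,4)[180:310,150:350],(560,264))]))
E
```

```text
224 [(np.int64(372), np.int64(-57), np.int64(156)), (np.int64(381), np.int64(-59), np.int64(154)), (np.int64(386), np.int64(-66), np.int64(157)), (np.int64(394), np.int64(-67), np.int64(156)), (np.int64(402), np.int64(-71), np.int64(155))]
227 [(np.int64(372), np.int64(-57), np.int64(150)), (np.int64(381), np.int64(-59), np.int64(148)), (np.int64(388), np.int64(-62), np.int64(148)), (np.int64(395), np.int64(-66), np.int64(148)), (np.int64(404), np.int64(-68), np.int64(147))]
230 [(np.int64(374), np.int64(-51), np.int64(140)), (np.int64(383), np.int64(-54), np.int64(138)), (np.int64(391), np.int64(-57), np.int64(138)), (np.int64(398), np.int64(-59), np.int64(137)), (np.int64(407), np.int64(-63), np.int64(137))]
233 [(np.int64(375), np.int64(-49), np.int64(132)), (np.int64(383), np.int64(-53), np.int64(132)), (np.int64(390), np.int64(-58), np.int64(133)), (np.int64(397), np.int64(-61), np.int64(133)), (np.int64(406), np.int64(-65), np.int64(132))]
236 [(np.int64(375), np.int64(-48), np.int64(125)), (np.int64(383), np.int64(-55), np.int64(127)), (np.int64(390), np.int64(-58), np.int64(1
[... 583 characters left out ...]
.int64(41), np.int64(28)), (np.int64(424), np.int64(36), np.int64(28)), (np.int64(432), np.int64(31), np.int64(29)), (np.int64(441), np.int64(28), np.int64(27)), (np.int64(452), np.int64(26), np.int64(25))]
248 [(np.int64(413), np.int64(37), np.int64(25)), (np.int64(420), np.int64(26), np.int64(30)), (np.int64(428), np.int64(23), np.int64(29)), (np.int64(436), np.int64(17), np.int64(30)), (np.int64(447), np.int64(14), np.int64(28))]
251 [(np.int64(408), np.int64(26), np.int64(27)), (np.int64(417), np.int64(21), np.int64(28)), (np.int64(425), np.int64(17), np.int64(28)), (np.int64(432), np.int64(11), np.int64(29)), (np.int64(443), np.int64(7), np.int64(28))]
(0.392, -0.065, 0.092) 294.4 255.0
```

View pics/c5.png

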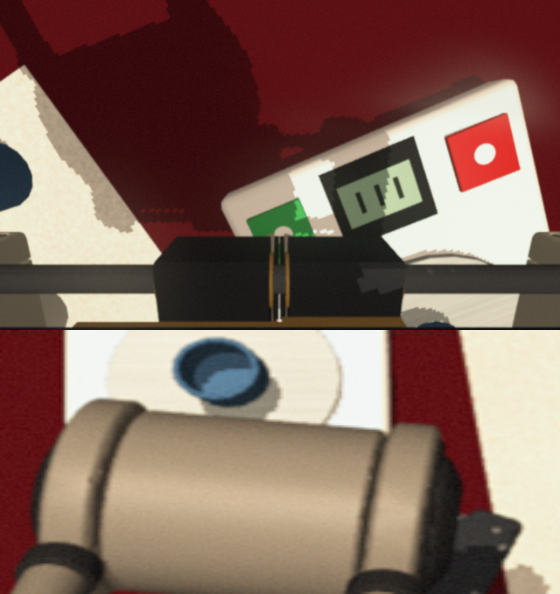

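The wrist view shows the key under the gripper's centre line at (283,230), but the tips aren't visible near it. I'll measure the real fingertip height from the earlier side depth frame (s2, TCP z 0.157).

```bash
python3 - <<'E'
from h import *
for n,c0 in (('s2',(.544,.0865)),('side1',(.5445,.0854)),('s3',(.429,.0226)),('s4',(.429,.0226))):
    z=np.load(f'pics/{n}.png.npz'); i={k:z[k] for k in ('vfov','cx','cy','pose')}; P=pts(i,z['d'])
    y=np.array([.392,.92]); x=np.array([-.92,.392]); D=P[...,:2]-c0
    ok=(z['d']>0)&(abs(D@x)<.02)&(abs(D@y)<.075)&(P[...,2]>.092)&(P[...,2]<.3) if n in('s2','side1') else (z['d']>0)&(abs(D@x)<.02)&(abs(D@y)<.03)&(P[...,2]>.036)&(P[...,2]<.2)
    print(n,ok.sum(), np.percentile(P[ok][:,2],[0,2,10,50,90]).round(4) if ok.any() else '')
    if n=='s2':
        for v in range(130,175,3): print(v,[tuple((1000*P[v,u]).round().astype(int).tolist()) for u in (325,330,335,340,345)])
E
```

```text
s2 772 [0.1709 0.177  0.1893 0.2784 0.2943]
130 [(487, 14, 257), (495, 12, 256), (504, 10, 255), (511, 6, 255), (519, 4, 254)]
133 [(487, 13, 252), (496, 12, 250), (504, 10, 249), (509, 3, 251), (517, 1, 250)]
136 [(488, 15, 245), (496, 12, 245), (503, 9, 245), (510, 4, 245), (519, 3, 244)]
139 [(488, 15, 240), (495, 10, 241), (502, 7, 240), (511, 6, 239), (519, 3, 238)]
142 [(709, 398, -4), (518, 49, 211), (519, 33, 218), (526, 29, 218), (752, 371, -1)]
145 [(699, 380, -1), (517, 46, 207), (520, 36, 211), (527, 29, 213), (740, 353, 2)]
148 [(694, 371, -4), (519, 49, 199), (518, 32, 208), (527, 30, 207), (735, 344, -1)]
151 [(686, 357, -3), (517, 45, 196), (520, 34, 201), (529, 32, 199), (727, 329, 0)]
154 [(682, 349, -6), (516, 44, 191), (520, 33, 195), (528, 31, 194), (719, 317, 0)]
157 [(671, 330, -3), (516, 44, 185), (520, 33, 189), (528, 30, 189), (718, 314, -7)]
160 [(664, 317, -2), (515, 41, 180), (521, 34, 183), (530, 32, 181), (708, 298, -4)]
163 [(658, 307, -3), (667, 298, -1), (681, 298, -5), (688, 287, -1), (702, 288, -5)]
166 [(652, 296, -4), (663, 290, -4), (671, 282, -2), (682, 277, -2), (694, 273, -3)]
169 [(644, 281, -2), (654, 276, -2), (666, 273, -4), (675, 266, -2), (686, 261, -3)]
172 [(639, 272, -4), (650, 267, -4), (659, 261, -4), (669, 255, -3), (680, 250, -3)]
side1 1579 [0.0963 0.1011 0.1137 0.2507 0.2905]
s3 12 [0.068  0.0682 0.0692 0.075  0.0777]
s4 9 [0.0561 0.0561 0.0561 0.0575 0.0603]
```

The side depth puts the visible fingertips well above where the text says, about TCP +11 to +22 mm. I'll keep going down in small steps and watch the force.

Call:
jog_arm([
  {"tx":0,"ty":0,"tz":0.1,"ax":0,"ay":0,"az":0,"grip":0},
  {"tx":0,"ty":0,"tz":0.2,"ax":0,"ay":0,"az":0,"grip":0},
  {"tx":0,"ty":0,"tz":0.2,"ax":0,"ay":0,"az":0,"grip":0},
])

```text
time_s: 13.12
position: [0.4291, 0.0226, 0.043]
orientation: [-0.0, 0.2, 0.98, 0.0]
ft_force: [0.4, 1.0, -0.6]
grip_width: 0.008
grip_force: 0.0
```

Call:
jog_arm([
  {"tx":0,"ty":0,"tz":0.1,"ax":0,"ay":0,"az":0,"grip":0},
  {"tx":0,"ty":0,"tz":0.2,"ax":0,"ay":0,"az":0,"grip":0},
  {"tx":0,"ty":0,"tz":0.2,"ax":0,"ay":0,"az":0,"grip":0},
])

```text
time_s: 13.5
position: [0.4291, 0.0226, 0.041]
orientation: [-0.0, 0.2, 0.98, 0.0]
ft_force: [0.1, -0.2, -0.4]
grip_width: 0.006
grip_force: 0.0
```

```bash
python3 - <<'E'
from h import *
p,d,i=snap('side','s5.png'); P=pts(i,d)
for v in range(232,254,2): print(v,[tuple((1000*P[v,u]).round().astype(int).tolist())+tuple(p[v,u].tolist()) for u in (285,288,291,294)])
E
```

```text
232 [(382, -53, 135, 143, 127, 101), (385, -56, 135, 145, 127, 103), (389, -60, 136, 142, 126, 100), (395, -59, 134, 145, 129, 102)]
234 [(382, -53, 130, 144, 127, 102), (385, -57, 132, 142, 127, 101), (391, -56, 129, 145, 129, 103), (395, -59, 130, 144, 129, 102)]
236 [(382, -52, 125, 143, 127, 101), (386, -56, 127, 145, 128, 103), (390, -57, 126, 144, 127, 102), (395, -58, 125, 145, 128, 104)]
238 [(382, -52, 122, 139, 123, 96), (387, -54, 121, 142, 127, 100), (390, -57, 122, 142, 125, 98), (394, -61, 123, 148, 127, 104)]
240 [(381, -54, 119, 232, 234, 205), (386, -54, 117, 185, 160, 139), (426, 17, 53, 194, 223, 174), (446, 45, 25, 53, 113, 50)]
242 [(427, 46, 27, 255, 255, 238), (432, 43, 27, 70, 134, 64), (436, 38, 30, 33, 145, 40), (440, 35, 30, 45, 118, 43)]
244 [(423, 38, 29, 28, 155, 39), (428, 34, 31, 40, 116, 40), (433, 32, 30, 50, 164, 58), (439, 33, 27, 38, 115, 38)]
246 [(421, 32, 30, 44, 115, 43), (427, 32, 27, 99, 138, 83), (430, 27, 30, 214, 181, 166), (436, 26, 28, 150, 158, 118)]
248 [(419, 28, 29, 42, 116, 43), (423, 24, 30, 96, 132, 75), (429, 24, 28, 211, 180, 164), (432, 19, 30, 165, 160, 128)]
250 [(416, 24, 28, 45, 118, 44), (422, 22, 27, 43, 120, 42), (424, 15, 32, 27, 112, 31), (430, 14, 30, 39, 117, 39)]
252 [(413, 16, 30, 35, 117, 38), (419, 17, 27, 45, 119, 44), (423, 12, 29, 49, 120, 47), (428, 10, 29, 45, 119, 46)]
```

Call:
jog_arm([
  {"tx":0,"ty":0,"tz":0.1,"ax":0,"ay":0,"az":0,"grip":0},
  {"tx":0,"ty":0,"tz":0.2,"ax":0,"ay":0,"az":0,"grip":0},
  {"tx":0,"ty":0,"tz":0.2,"ax":0,"ay":0,"az":0,"grip":0},
])

```text
time_s: 13.92
position: [0.4291, 0.0226, 0.039]
orientation: [-0.0, 0.2, 0.98, 0.0]
ft_force: [-0.1, -0.4, -0.6]
grip_width: 0.004
grip_force: 0.0
```

The tip shows at z≈0.052–0.054 with the TCP at 0.041, so contact should come at TCP ≈0.019. Going 1 cm down, stepwise after that.

Call:
jog_arm([
  {"tx":0,"ty":0,"tz":0.3,"ax":0,"ay":0,"az":0,"grip":0},
  {"tx":0,"ty":0,"tz":0.6,"ax":0,"ay":0,"az":0,"grip":0},
  {"tx":0,"ty":0,"tz":0.8,"ax":0,"ay":0,"az":0,"grip":0},
  {"tx":0,"ty":0,"tz":1.0,"ax":0,"ay":0,"az":0,"grip":0},
  {"tx":0,"ty":0,"tz":1.0,"ax":0,"ay":0,"az":0,"grip":0},
])

```text
time_s: 14.55
position: [0.4291, 0.0226, 0.029]
orientation: [-0.0, 0.2, 0.98, 0.0]
ft_force: [-0.2, -0.2, -0.3]
grip_width: 0.005
grip_force: 0.0
```

```bash
python3 - <<'E'
from h import *
p,d,i=snap('side','s6.png'); P=pts(i,d); go()
for v in range(234,256,2): print(v,[tuple((1000*P[v,u]).round().astype(int).tolist())+tuple(p[v,u].tolist()) for u in (285,288,291,294)])
cv2.imwrite('pics/c6.png',cv2.resize(cv2.imread('pics/s6.png')[180:280,240:373],None,fx=6,fy=6))
E
```

```text
t 14.6 pos [0.4292 0.0226 0.0291] ft [ 0.6 -0.7  0.3] grip 0.007425638974403337 0.0 axes [0.392 0.92  0.   ] [-1.e-04  1.e-04 -1.e+00]
234 [(380, -58, 134, 151, 134, 107), (383, -61, 136, 150, 133, 106), (388, -61, 134, 151, 134, 108), (391, -65, 135, 150, 132, 107)]
236 [(378, -60, 132, 143, 126, 102), (384, -59, 130, 143, 127, 102), (387, -63, 131, 144, 128, 102), (392, -64, 130, 144, 127, 103)]
238 [(382, -53, 122, 145, 127, 103), (387, -53, 121, 143, 127, 102), (390, -58, 123, 142, 126, 101), (394, -61, 123, 146, 128, 104)]
240 [(381, -54, 119, 144, 127, 102), (386, -54, 118, 142, 126, 100), (390, -56, 117, 143, 127, 101), (394, -61, 119, 145, 128, 102)]
242 [(382, -52, 114, 143, 127, 100), (386, -53, 113, 144, 127, 102), (391, -55, 112, 142, 127, 101), (395, -59, 114, 145, 129, 102)]
244 [(381, -53, 110, 150, 127, 105), (386, -55, 110, 145, 125, 101), (390, -56, 109, 139, 124, 98), (395, -58, 109, 146, 126, 103)]
246 [(382, -50, 104, 67, 119, 58), (426, 31, 28, 106, 134, 86), (431, 28, 29, 194, 172, 151), (436, 25, 29, 138, 157, 112)]
248 [(418, 26, 31, 43, 118, 43), (422, 22, 32, 94, 130, 74), (428, 21, 30, 213, 182, 165), (433, 20, 29, 165, 158, 128)]
250 [(416, 22, 29, 44, 118, 43), (421, 21, 28, 40, 117, 42), (426, 18, 28, 28, 113, 33), (431, 16, 28, 39, 118, 41)]
252 [(413, 16, 30, 34, 117, 36), (418, 13, 31, 43, 119, 42), (423, 12, 29, 45, 120, 45), (429, 12, 27, 45, 119, 44)]
254 [(411, 13, 29, 88, 117, 73), (416, 10, 29, 42, 118, 42), (422, 9, 27, 38, 110, 39), (425, 5, 29, 67, 107, 58)]
```

View pics/c6.png

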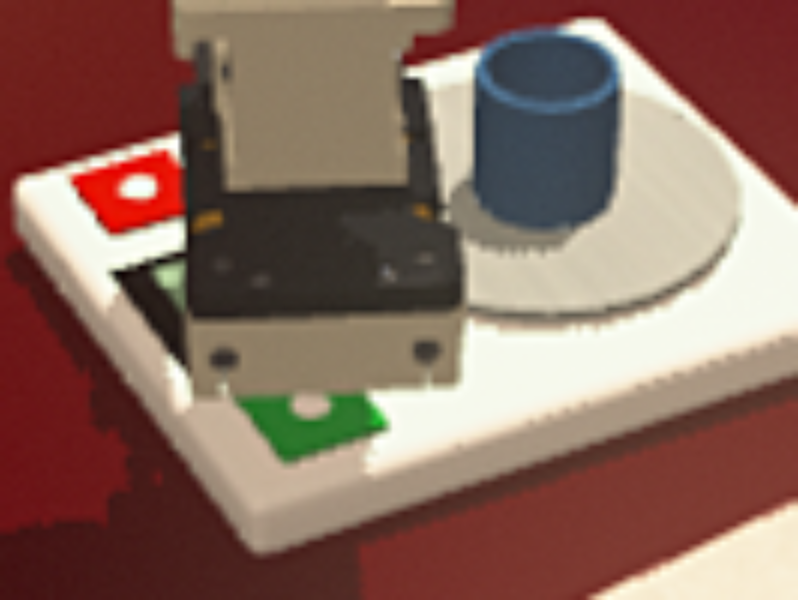

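The body's underside is at z≈0.107, so the tips are about 9 mm above the key. The cup is upright and clear of the gripper. Continuing down.

Call:
jog_arm([
  {"tx":0,"ty":0,"tz":0.2,"ax":0,"ay":0,"az":0,"grip":0},
  {"tx":0,"ty":0,"tz":0.4,"ax":0,"ay":0,"az":0,"grip":0},
  {"tx":0,"ty":0,"tz":0.6,"ax":0,"ay":0,"az":0,"grip":0},
  {"tx":0,"ty":0,"tz":0.6,"ax":0,"ay":0,"az":0,"grip":0},
])

```text
time_s: 15.1
position: [0.4291, 0.0226, 0.0229]
orientation: [-0.0, 0.2, 0.98, 0.0]
ft_force: [0.4, -0.4, -0.2]
grip_width: 0.005
grip_force: 0.0
```

Call:
jog_arm([
  {"tx":0,"ty":0,"tz":0.1,"ax":0,"ay":0,"az":0,"grip":0},
  {"tx":0,"ty":0,"tz":0.15,"ax":0,"ay":0,"az":0,"grip":0},
  {"tx":0,"ty":0,"tz":0.15,"ax":0,"ay":0,"az":0,"grip":0},
])

```text
time_s: 15.48
position: [0.4292, 0.0226, 0.0216]
orientation: [-0.0, 0.2, 0.98, 0.0]
ft_force: [-0.2, -0.2, 0.1]
grip_width: 0.007
grip_force: 0.0
```

Call:
jog_arm([
  {"tx":0,"ty":0,"tz":0.1,"ax":0,"ay":0,"az":0,"grip":0},
  {"tx":0,"ty":0,"tz":0.15,"ax":0,"ay":0,"az":0,"grip":0},
  {"tx":0,"ty":0,"tz":0.15,"ax":0,"ay":0,"az":0,"grip":0},
])

```text
time_s: 15.85
position: [0.4292, 0.0226, 0.0201]
orientation: [-0.0, 0.2, 0.98, 0.0]
ft_force: [0.1, 0.2, -0.6]
grip_width: 0.006
grip_force: 0.0
```

Call:
jog_arm([
  {"tx":0,"ty":0,"tz":0.1,"ax":0,"ay":0,"az":0,"grip":0},
  {"tx":0,"ty":0,"tz":0.15,"ax":0,"ay":0,"az":0,"grip":0},
  {"tx":0,"ty":0,"tz":0.15,"ax":0,"ay":0,"az":0,"grip":0},
])

```text
time_s: 16.23
position: [0.4292, 0.0226, 0.0187]
orientation: [-0.0, 0.2, 0.98, 0.0]
ft_force: [-0.9, -0.2, 1.5]
grip_width: 0.002
grip_force: 0.7
```

Contact begins, at about 1.5 N. Another 1 mm.

Call:
jog_arm([
  {"tx":0,"ty":0,"tz":0.1,"ax":0,"ay":0,"az":0,"grip":0},
  {"tx":0,"ty":0,"tz":0.1,"ax":0,"ay":0,"az":0,"grip":0},
])

```text
time_s: 16.48
position: [0.4292, 0.0226, 0.0177]
orientation: [0.0, 0.2, 0.98, 0.0]
ft_force: [-0.8, 0.1, 3.4]
grip_width: 0.007
grip_force: 2.1
```

Call:
jog_arm([
  {"tx":0,"ty":0,"tz":0.1,"ax":0,"ay":0,"az":0,"grip":0},
  {"tx":0,"ty":0,"tz":0.1,"ax":0,"ay":0,"az":0,"grip":0},
  {"tx":0,"ty":0,"tz":0.1,"ax":0,"ay":0,"az":0,"grip":0},
])

```text
time_s: 16.85
position: [0.4292, 0.0226, 0.0171]
orientation: [0.0, 0.2, 0.98, 0.0]
ft_force: [-1.8, 0.1, 10.7]
grip_width: 0.006
grip_force: 4.9
```

10.7 N. Holding for half a second, then lifting off and backing away.

Call:
jog_arm([
  {"tx":0,"ty":0,"tz":0,"ax":0,"ay":0,"az":0,"grip":0},
  {"tx":0,"ty":0,"tz":0,"ax":0,"ay":0,"az":0,"grip":0},
  {"tx":0,"ty":0,"tz":0,"ax":0,"ay":0,"az":0,"grip":0},
  {"tx":0,"ty":0,"tz":0,"ax":0,"ay":0,"az":0,"grip":0},
])

```text
time_s: 17.35
position: [0.4292, 0.0226, 0.0171]
orientation: [0.0, 0.2, 0.98, 0.0]
ft_force: [-2.5, -0.1, 10.1]
grip_width: 0.007
grip_force: 4.9
```

Call:
jog_arm([
  {"tx":0,"ty":0,"tz":-1,"ax":0,"ay":0,"az":0,"grip":0},
  {"tx":0,"ty":0,"tz":-4,"ax":0,"ay":0,"az":0,"grip":0},
  {"tx":0,"ty":0,"tz":-8,"ax":0,"ay":0,"az":0,"grip":0},
  {"tx":0,"ty":0,"tz":-12,"ax":0,"ay":0,"az":0,"grip":0},
  {"tx":0,"ty":0,"tz":-14,"ax":0,"ay":0,"az":0,"grip":0},
  {"tx":0,"ty":0,"tz":-14,"ax":0,"ay":0,"az":0,"grip":0},
  {"tx":0,"ty":0,"tz":-14,"ax":0,"ay":0,"az":0,"grip":0},
])

```text
time_s: 18.23
position: [0.4285, 0.0227, 0.1558]
orientation: [-0.001, 0.2, 0.98, -0.0]
ft_force: [1.5, 0.4, 0.2]
grip_width: 0.007
grip_force: 0.0
```

```bash
python3 - <<'E'
from h import *
p,d,i=snap('side','s9.png'); go(); Q=pts(i,d)[d>0]
Q=Q[(np.hypot(Q[:,0]-.544,Q[:,1]-.086)<.045)&(Q[:,2]<.092)]
T=Q[Q[:,2]>np.percentile(Q[:,2],99.5)-.004]; print(len(T),cv2.minEnclosingCircle(T[:,:2].astype(np.float32)),np.median(T[:,2]))
E
```

```text
t 18.27 pos [0.4284 0.0227 0.1555] ft [-0.78 -0.05  0.92] grip 0.005154832012966069 0.0 axes [ 0.392  0.92  -0.   ] [-2.1e-03  4.0e-04 -1.0e+00]
121 ((0.5451789498329163, 0.0840555801987648), 0.025222046300768852) 0.08067690229078428
```

The cup hasn't moved on the plate and the arm is clear, so I'm handing in.

```bash
python3 -c "
from station import r
print(r.job_done())"
```

```text
the job is handed in; nothing more can be done
None
```

I stood the blue cup upright on the middle of the scale's plate and let go, pressed the green tare key at about 10 N for half a second and released it, never went near the red key, and handed the job in at about 18 s (no verdict was shown).

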